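# Put four mixed-up clay pieces back on their glaze samples

### The job

Before glazing, the four clay pieces have been stood on the wrong glaze sample discs. Rearrange them so that the little vase stands upright on the centre of the blue disc, the tall cup on feet on the red one, the low cup on the yellow one and the small solid twist of clay on the white one. The bare wooden disc is there as a free spot on the way and is empty again at the end. Do not tip any piece over, and let go of all of them at the end.

Things in the scene. Friction and masses are not known exactly. Their poses are not given: they have to be found in the camera images.
- vase: Little clay vase, narrow: 35 mm across its belly, 51 mm high, slightly narrower in the neck and mouth (about 30 mm). Origin at the centre of its underside, z up. Can be gripped in any direction across the belly 15 to 38 mm above its foot. Weighs about 50 g.
- footed_cup: Tall open clay cup on four short legs, 67 mm high; the cup proper spans 34 to 67 mm above the legs' tips and is 52 mm across along its x and 59 mm along its y. Origin at the centre of the underside (between the tips of the legs), z up. Weighs about 130 g.
- low_cup: Low open clay cup with a flat foot, 31 mm high, 54 mm across along its x and 59 mm along its y. Origin at the centre of its underside, z up. Grip it across the body, about 20 mm above its foot. Weighs about 90 g.
- twist: Small solid twisted piece of dark brown clay (a trial ornament, no hollow), slender and lumpy, lying flat: 56 mm long, 21 mm wide, 18 mm high, thinnest in the middle. Origin at the middle of its underside, z up; its long axis is turned 30 degrees from its own +x towards its own +y, so grip it across the direction 120 degrees from its +x. Weighs about 30 g.
- disc_blue: Blue disc, round, flat, 90 mm across and 8 mm thick, fixed to the table (it cannot be moved); origin at the centre of its underside, z up. Its place changes from start to start. The vase belongs here.
- disc_red: Red disc, round, flat, 90 mm across and 8 mm thick, fixed to the table (it cannot be moved); origin at the centre of its underside, z up. Its place changes from start to start. The footed cup belongs here.
- disc_yellow: Yellow disc, round, flat, 90 mm across and 8 mm thick, fixed to the table (it cannot be moved); origin at the centre of its underside, z up. Its place changes from start to start. The low cup belongs here.
- disc_white: White disc, round, flat, 90 mm across and 8 mm thick, fixed to the table (it cannot be moved); origin at the centre of its underside, z up. Its place changes from start to start. The twist belongs here.
- disc_wood: Bare pale wooden disc, round, flat, 90 mm across and 8 mm thick, fixed to the table (it cannot be moved); origin at the centre of its underside, z up. Its place changes from start to start. Empty at the start: the free spot. At the start each of the four coloured discs carries one piece, always a wrong one, near its centre; the vase and the footed cup stand on the yellow and the white disc, the low cup and the twist on the blue and the red one, which on which varies.

How it is judged:
At the end, for the whole second after the job is handed in: Vase on the blue disc, footed cup on the red, low cup on the yellow and twist on the white: each centred within 15 mm, upright within 0.2 rad, resting on its disc (origin 4 to 13 mm above the disc's underside), at rest (under 0.02 m/s) and released (horizontal distance between vase and disc_blue below 0.015 m and z of vase in the frame of disc_blue between 0.004 and 0.013 m and angle between each of vase, footed_cup, low_cup, twist's own z axis and vertical below 0.2 rad and linear speed of each of vase, footed_cup, low_cup, twist below 0.02 m/s and horizontal distance between footed_cup and disc_red below 0.015 m and z of footed_cup in the frame of disc_red between 0.004 and 0.013 m and horizontal distance between low_cup and disc_yellow below 0.015 m and z of low_cup in the frame of disc_yellow between 0.004 and 0.013 m and horizontal distance between twist and disc_white below 0.015 m and z of twist in the frame of disc_white between 0.004 and 0.013 m); the robot touches nothing.
It fails at once if a piece was tipped over (more than 0.9 rad) (angle between any of vase, footed_cup, low_cup, twist's own z axis and vertical above 0.9 rad).
It also fails if it takes over 138 s, if anything falls off the work surface, if the arm or the gripper's body presses on something with over 40 N, if the wrist force passes 120 N, or if a joint passes its speed limit or range.

### The arm

A 6-joint arm with a two-finger parallel gripper is mounted at the origin on a cart in front of the work surface, level with it; the furniture and walls round the work are solid. World frame = base frame: x ahead of the robot, y to its left, z up, the work surface at z = 0. Lengths are in m, angles in rad, forces in N, time in s.
With the tool pointing down it reaches from about 0.375 to 0.9 m from the base axis. Payload 3.1 kg.
Tool frame: the origin (TCP) lies between the finger pads; the fingertips stand 17 mm ahead of it and the grasp point (between the pads) lies 2 mm behind it; z points along the fingers, y is the line along which they close (so a half turn about z gives the same grasp; the last joint's range is limited). The gripper opens to 85 mm and grips with 20 to 120 N. Pads are 22 mm wide; open, the fingers measure 114 mm over their backs; the gripper's body (76 mm by 85 mm) begins 54 mm behind the grasp point. The pads swing forward as they close: fully open they stand 13 mm farther back than shut.
Start: joints at [1.117, 0.527, 1.433, -0, 1.181, -0.178], TCP at [0.17, 0.601, 0.248] pointing down, gripper open.
Joint ranges: [-3.08, 3.08], [-0.75, 2.2], [0.22, 2.44], [-1.43, 4.57], [0, 2.65], [-2.85, 2.85]. Speed limits (rad/s): [2.79, 2.79, 3.14, 3.14, 3.14, 3.14].

### API

Orientations are given as a unit quaternion [x, y, z, w].
In Python, from station import sense, vision, order gives the robot as it stands.
- The arm moves only by the shell command python3 -m crank 'ROWS' [OPENING] [FORCE]. ROWS is JSON, a list of rows, each an object with "dp": the shift along the world's x, y, z in units of 30 mm (1.0 is 30 mm), a list of three; "angular": the turn, a rotation vector about the world's x, y, z in degrees, a list of three. In form: [{"dp": [dx, dy, dz], "angular": [ax, ay, az]}, ...]. A call has 1 to 20 rows; each row shifts and turns the commanded pose from where the row before left it; what a row does not reach is not made up. A row lasts 1/10 s, in which the tool goes at most 50 mm and 8.59 degrees, less where a joint would pass 70% of its speed; a pose out of reach is approached as far as the arm can. A call is refused whole if a number of a shift passes 1 or a number of a turn 8.59, either way. A call with a gripper value outside its range is refused whole. OPENING is the closure, from 0 (fully open) to 1 (shut), set as the call begins (- or left out, the last holds). The fingers move at their own pace and stop on an object; FORCE is the grip in N (left out, the last holds). Time passes only in rows, so rows that do not move let the fingers close. It gives the time, the measured TCP pose, the force, the opening and the grip force at its end, in the units of the state.
- sense(): the state, without advancing time (a new reading comes with each control period).
- vision.snapshot(name): name is "scene" or "side" or "wrist"; returns a dict with "image" (384x512x3 uint8, blue, green, red), "range_z" (384x512 float32, m along the optical axis (not along the pixel's ray), 0 where there is no reading), "mtx" (3x3 intrinsics, pixels), "pose" (4x4, takes a point from camera to world coordinates); the wrist camera has in their place "mount" (4x4, takes a point from camera to tool coordinates, whose origin is the TCP and whose axes are the flange's). Camera axes: x right, y down, z forward; pixel columns grow to the right and rows downward; lengths in m; the calibration is good to about 2 mm. A picture is of the moment at which its call begins: read the wrist's pose just before it.
- order.sign_off(): hands the job in; it is judged then, once.
The state is a dict: "t": time; "q": joint angles; "qd": joint speeds; "tau": joint torques, N m; "tcp_pos": TCP position; "tool_rot": TCP orientation; "force": force on the tool from outside, world axes, zero at the start; "ft_torque": the same for the moment, N m; "finger_gap": opening from 0.0 (shut) to 1.0 (fully open); "gripper_force": force on a finger pad.
Only numpy, scipy, OpenCV 4.12 (cv2) and the standard library are available. Lean on these libraries where they do the work, as an engineer would, in place of code of your own. Each camera call takes 0.05 s, during which the arm holds its last target. There are 200 camera calls.

## Working session

There is one attempt and no reset: what is moved stays moved. The work goes in short steps, Python scripts to look and compute and a shell command to move; the robot and the scene stay as the last step left them, time stands still between calls to the robot, and variables do not carry over. Pictures are saved under pics/ and viewed, at most 14 in all, crops included, and the job is handed in when it is done.

```bash
ls; mkdir -p pics
cat > h.py <<'E'
import numpy as np, cv2
from station import sense, vision, order
from scipy.spatial.transform import Rotation as R
def snap(n):
    s=sense(); d=vision.snapshot(n)
    if n=="wrist":
        T=np.eye(4);T[:3,:3]=R.from_quat(s["tool_rot"]).as_matrix();T[:3,3]=s["tcp_pos"]
        P=T@d["mount"]
    else: P=d["pose"]
    z=d["range_z"];K=d["mtx"];v,u=np.mgrid[:z.shape[0],:z.shape[1]]
    pc=np.stack([(u-K[0,2])/K[0,0]*z,(v-K[1,2])/K[1,1]*z,z],-1)
    W=pc@P[:3,:3].T+P[:3,3]; W[z==0]=np.nan
    return d["image"],W,P,K
E
python3 - <<'E'
from h import *
a=[]
for n in("scene","side","wrist"):
    im,W,P,K=snap(n); np.savez("/tmp/%s.npz"%n,im=im,W=W,P=P,K=K); a.append(im)
    print(n,P[:3,3].round(3),P[:3,2].round(2))
cv2.imwrite("pics/a.png",cv2.resize(np.vstack([np.hstack(a[:2]),np.hstack([a[2],a[2]*0])]),(800,600)))
print(sense())
E
```

```text
pics
scene [ 0.124 -0.47   0.621] [ 0.51  0.52 -0.69]
side [ 0.391 -0.789  0.44 ] [ 0.2   0.88 -0.44]
wrist [0.102 0.622 0.374] [ 0.27 -0.08 -0.96]
{'t': 0.15, 'q': array([ 1.11650293e+00,  5.28290513e-01,  1.43362185e+00, -2.92495758e-05,
        1.18140895e+00, -1.78489446e-01]), 'qd': array([ 0.00050945, -0.00245539, -0.00249146, -0.0008318 , -0.00153062,
       -0.00106135]), 'tau': array([ 7.73693373e-04, -4.42740512e+01, -1.78277206e+01, -2.63648044e-04,
        5.62102476e-03,  2.50848473e-05]), 'tcp_pos': array([0.16993611, 0.60090161, 0.24753071]), 'tool_rot': array([ 1.37459751e-01,  9.90506976e-01, -8.25636372e-04, -2.56072925e-04]), 'force': array([ 0.5091444 , -0.28916353, -0.08162326]), 'ft_torque': array([-0.03713881, -0.04044623,  0.0122462 ]), 'gripper_force': 0.0, 'finger_gap': 1.0006741584193817}
```

View pics/a.png

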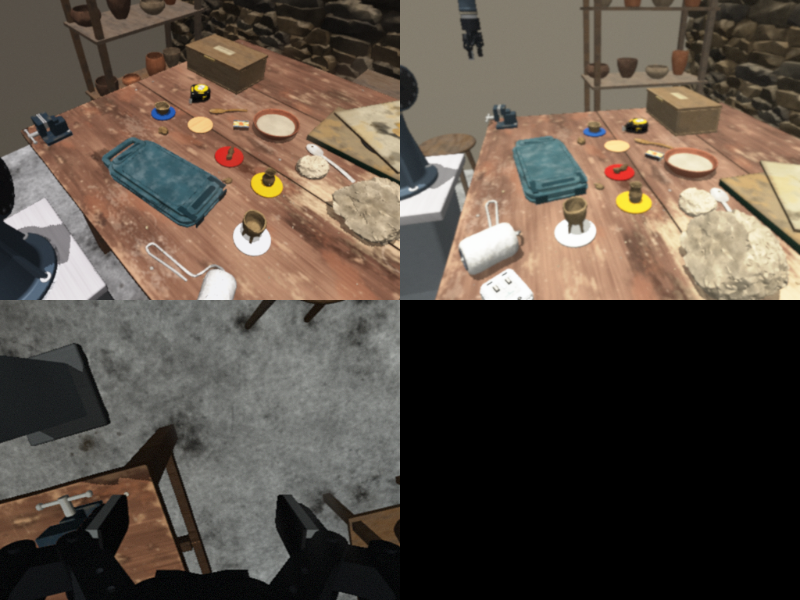

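```bash
cat > loc.py <<'E'
from h import *
seeds=dict(blue=(209,143),wood=(256,159),red=(293,200),yellow=(342,235),white=(323,305))
D={n:np.load("/tmp/%s.npz"%n) for n in("scene","side")}
for n,(u,v) in seeds.items():
    W0=D["scene"]["W"];c0=np.nanmedian(W0[v-4:v+5,u-4:u+5].reshape(-1,3),0)[:2]
    for cam in D:
        W=D[cam]["W"].reshape(-1,3);c=c0.copy()
        for r in(.075,.06,.053):
            m=(np.hypot(*(W[:,:2]-c).T)<r)
            p=W[m&(W[:,2]>.0045)&(W[:,2]<.0115)][:,:2].astype(np.float32)
            if len(p)<5:break
            h=cv2.convexHull(p)[:,0]
            (x,y),rad=cv2.minEnclosingCircle(h);c=np.array([x,y])
        q=W[m&(W[:,2]>.014)]
        print(n,cam,c.round(4),round(rad,4),len(p),end=' ')
        if len(q)>10:
            zt=np.percentile(q[:,2],98);t=q[q[:,2]>zt-.012][:,:2].astype(np.float32)
            rr=cv2.minEnclosingCircle(t);print('top',round(zt,4),np.round(rr[0],4),round(rr[1],4),cv2.minAreaRect(q[:,:2].astype(np.float32)),end='')
        print()
# other obstacles
W=D["scene"]["W"].reshape(-1,3)
m=(W[:,2]>.02)&(W[:,2]<.5)&(W[:,0]>.2)&(W[:,0]<1)&(abs(W[:,1])<.7)
H,xe,ye=np.histogram2d(W[m][:,0],W[m][:,1],bins=[16,28],range=[[.2,1],[-.7,.7]],weights=None)
Z=np.zeros_like(H)
i=((W[m][:,0]-.2)/.05).astype(int);j=((W[m][:,1]+.7)/.05).astype(int)
np.maximum.at(Z,(i,j),W[m][:,2]*1000)
print("rows x .2.., cols y -.7.. (mm)");print(Z.astype(int))
E
python3 loc.py
```

```text
blue scene [0.615  0.2346] 0.0456 292 top 0.0385 [0.6155 0.2353] 0.0304 ((0.6129976511001587, 0.23578521609306335), (0.05855422466993332, 0.04826890677213669), 80.32075500488281)
blue side [0.6204 0.2361] 0.0445 191 top 0.0378 [0.6181 0.2381] 0.031 ((0.6179898381233215, 0.23570650815963745), (0.053922951221466064, 0.05288107320666313), 51.10350799560547)
wood scene [0.6647 0.0897] 0.0457 521 
wood side [0.6688 0.0907] 0.0458 372 
red scene [ 0.6195 -0.0855] 0.0447 649 top 0.0257 [ 0.6232 -0.0859] 0.0261 ((0.6233177781105042, -0.08620976656675339), (0.051557108759880066, 0.01651456579566002), 28.854415893554688)
red side [ 0.6243 -0.084 ] 0.0452 500 top 0.0255 [ 0.6279 -0.086 ] 0.0271 ((0.6279547214508057, -0.0859900489449501), (0.053078096359968185, 0.014989027753472328), 30.49185562133789)
yellow scene [ 0.6124 -0.2328] 0.0455 787 top 0.0585 [ 0.6154 -0.2334] 0.0161 ((0.6138057112693787, -0.23280459642410278), (0.035635173320770264, 0.03139691799879074), 84.66781616210938)
yellow side [ 0.6161 -0.2337] 0.0449 789 top 0.0581 [ 0.6187 -0.2323] 0.0163 ((0.619061291217804, -0.2354168891
[... 1651 characters left out ...]
  0   0   0 116 121 120   0  39  46   0   0   0   0   0   0   0   0   0
   38   0   0   0   0   0   0   0   0   0]
 [  0   0   0   0 110   0   0  47  50   0  35  35  35  35   0   0   0  42
   42  39   0   0   0   0   0   0   0   0]
 [  0   0   0   0  84  84   0   0   0   0  35  25  25  35   0   0   0  38
   42  37   0   0   0   0   0   0   0   0]
 [  0   0   0   0  85  85  85  83  24  24  34  35  36  36   0   0   0   0
    0 112 110   0   0   0   0   0   0   0]
 [  0   0   0   0  83  85  85  85  84  83   0  35  35   0   0   0 115 114
  114 115 115 114 114   0   0   0   0   0]
 [  0   0   0   0   0  88  86  85  85  84   0   0   0   0   0   0 115 114
  116 116 115 115 114   0   0   0   0   0]]
```

```bash
python3 -m crank '[{"dp":[1,-0.82,-0.1],"angular":[0,0,-4.95]},{"dp":[1,-0.82,-0.1],"angular":[0,0,-4.95]},{"dp":[1,-0.82,-0.1],"angular":[0,0,-4.95]},{"dp":[1,-0.82,-0.1],"angular":[0,0,-4.95]},{"dp":[1,-0.82,-0.1],"angular":[0,0,-4.95]},{"dp":[1,-0.82,-0.1],"angular":[0,0,-4.95]},{"dp":[1,-0.82,-0.1],"angular":[0,0,-4.95]},{"dp":[1,-0.82,-0.1],"angular":[0,0,-4.95]},{"dp":[1,-0.82,-0.1],"angular":[0,0,-4.95]},{"dp":[1,-0.82,-0.1],"angular":[0,0,-4.95]},{"dp":[1,-0.82,-0.1],"angular":[0,0,-4.95]},{"dp":[1,-0.82,-0.1],"angular":[0,0,-4.95]},{"dp":[1,-0.82,-0.1],"angular":[0,0,-4.95]},{"dp":[1,-0.82,-0.1],"angular":[0,0,-4.95]},{"dp":[0.9,-0.7,-0.1],"angular":[0,0,-4.95]},{"dp":[0,0,0],"angular":[0,0,0]},{"dp":[0,0,0],"angular":[0,0,0]}]' 0
python3 - <<'E'
from h import *
im,W,P,K=snap("wrist");cv2.imwrite("pics/b.png",im)
print(P[:3,3],P[:3,2])
np.savez("/tmp/wrist.npz",im=im,W=W)
for c in[(.618,.235),(.667,.09)]:
  Q=W.reshape(-1,3);m=np.hypot(*(Q[:,:2]-c).T)<.055
  for lo,hi in((.0045,.0115),(.025,.05)):
    p=Q[m&(Q[:,2]>lo)&(Q[:,2]<hi)][:,:2].astype(np.float32)
    if len(p)>5: print(c,lo,len(p),cv2.minEnclosingCircle(p),cv2.minAreaRect(p))
E
```

```text
t: 1.85
tcp_pos: [0.6171, 0.2353, 0.2025]
tool_rot: [0.708, 0.706, -0.001, -0.001]
force: [-0.5, 0.3, -0.3]
finger_gap: 1.002
gripper_force: 0.0
[0.61890388 0.30812009 0.32932789] [-0.00279324 -0.28165245 -0.95951243]
(0.618, 0.235) 0.0045 3200 ((0.6202707290649414, 0.23949076235294342), 0.04501178488135338) ((0.6197360754013062, 0.23962178826332092), (0.08860956132411957, 0.08917791396379471), 1.7402442693710327)
(0.618, 0.235) 0.025 1360 ((0.6187222599983215, 0.23959502577781677), 0.030038295313715935) ((0.6181767582893372, 0.23982472717761993), (0.05603468045592308, 0.051702890545129776), 77.20707702636719)
(0.667, 0.09) 0.0045 4159 ((0.6691713929176331, 0.0942889004945755), 0.045260850340127945) ((0.668704092502594, 0.09453776478767395), (0.08868392556905746, 0.08831418305635452), 3.6443464756011963)
```

View pics/b.png

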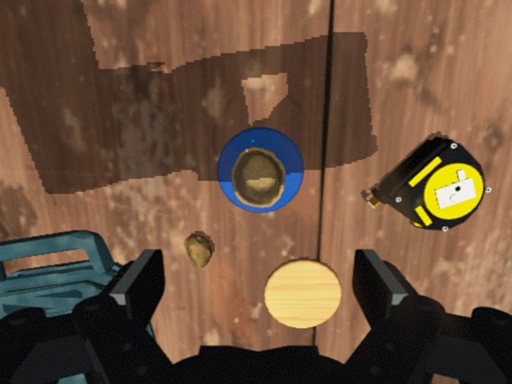

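The wrist view shows the low cup on blue (≈260,178), the empty wood disc (≈303,293), and fingers at both sides. Descending on the low cup.

```bash
python3 -m crank '[{"dp":[0.05,0.07,-0.95],"angular":[0,0,0]},{"dp":[0,0,-0.95],"angular":[0,0,0]},{"dp":[0,0,-0.95],"angular":[0,0,0]},{"dp":[0,0,-0.95],"angular":[0,0,0]},{"dp":[0,0,-0.95],"angular":[0,0,0]},{"dp":[0,0,-0.6],"angular":[0,0,0]},{"dp":[0,0,-0.35],"angular":[0,0,0]},{"dp":[0,0,0],"angular":[0,0,0]},{"dp":[0,0,0],"angular":[0,0,0]}]' 0; python3 -m crank '[{"dp":[0,0,0],"angular":[0,0,0]},{"dp":[0,0,0],"angular":[0,0,0]},{"dp":[0,0,0],"angular":[0,0,0]},{"dp":[0,0,0],"angular":[0,0,0]},{"dp":[0,0,0],"angular":[0,0,0]},{"dp":[0,0,0],"angular":[0,0,0]},{"dp":[0,0,0],"angular":[0,0,0]},{"dp":[0,0,0],"angular":[0,0,0]}]' 1 40
```

```text
t: 2.8
tcp_pos: [0.6187, 0.2388, 0.0331]
tool_rot: [0.707, 0.707, 0.0, 0.0]
force: [-0.1, -0.1, 0.3]
finger_gap: 1.001
gripper_force: 0.0
t: 3.6
tcp_pos: [0.6192, 0.2382, 0.0339]
tool_rot: [0.707, 0.707, 0.001, 0.0]
force: [-1.5, -0.5, 5.4]
finger_gap: 0.568
gripper_force: 40.6
```

```bash
python3 -m crank '[{"dp":[0,0,0.5],"angular":[0,0,0]},{"dp":[0,0,0.8],"angular":[0,0,0]},{"dp":[0,0,0.7],"angular":[0,0,0]},{"dp":[0.2,-0.5,0],"angular":[0,0,0]},{"dp":[0.35,-1,0],"angular":[0,0,0]},{"dp":[0.35,-1,0],"angular":[0,0,0]},{"dp":[0.35,-1,0],"angular":[0,0,0]},{"dp":[0.25,-0.9,0],"angular":[0,0,0]},{"dp":[0.13,-0.48,0],"angular":[0,0,0]},{"dp":[0,0,0],"angular":[0,0,0]},{"dp":[0,0,0],"angular":[0,0,0]}]'
```

```text
t: 4.7
tcp_pos: [0.667, 0.0918, 0.0919]
tool_rot: [0.708, 0.706, -0.0, -0.001]
force: [-0.1, 0.4, -1.3]
finger_gap: 0.572
gripper_force: 41.5
```

Run:
```python
from h import *
im,W,P,K=snap("wrist");im2,W2,_,_=snap("side")
cv2.imwrite("pics/c.png",np.hstack([im[:, :],cv2.resize(im2[130:250,150:310],(512,384))])[:, :800] if 0 else cv2.resize(np.hstack([im,cv2.resize(im2[110:254,170:362],(512,384))]),(800,300)))
```

```text
(no output)
```

View pics/c.png

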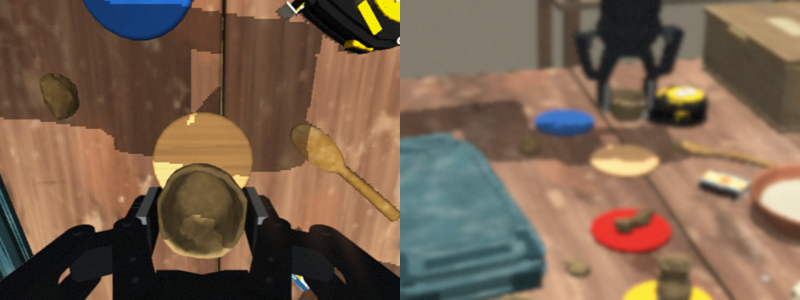

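The cup is held level between the fingers (left half ≈202,210) just above the wood disc. Lowering and releasing.

```bash
python3 -m crank '[{"dp":[0,0,-0.7],"angular":[0,0,0]},{"dp":[0,0,-0.6],"angular":[0,0,0]},{"dp":[0,0,-0.3],"angular":[0,0,0]},{"dp":[0,0,-0.2],"angular":[0,0,0]},{"dp":[0,0,-0.12],"angular":[0,0,0]},{"dp":[0,0,0],"angular":[0,0,0]},{"dp":[0,0,0],"angular":[0,0,0]}]'; python3 -m crank '[{"dp":[0,0,0],"angular":[0,0,0]},{"dp":[0,0,0],"angular":[0,0,0]},{"dp":[0,0,0],"angular":[0,0,0]},{"dp":[0,0,0],"angular":[0,0,0]},{"dp":[0,0,0],"angular":[0,0,0]},{"dp":[0,0,0],"angular":[0,0,0]}]' 0
```

```text
t: 5.5
tcp_pos: [0.6681, 0.0918, 0.0354]
tool_rot: [0.707, 0.707, 0.0, 0.0]
force: [-0.0, -0.6, -0.4]
finger_gap: 0.572
gripper_force: 41.5
t: 6.1
tcp_pos: [0.6676, 0.0916, 0.0348]
tool_rot: [0.707, 0.707, 0.0, 0.0]
force: [-0.9, -0.7, -0.3]
finger_gap: 1.001
gripper_force: 0.0
```

```bash
python3 -m crank '[{"dp":[0,0,1],"angular":[0,0,0]},{"dp":[0,0,1],"angular":[0,0,0]},{"dp":[0,-0.5,1],"angular":[0,0,0]},{"dp":[-0.15,-1,0.8],"angular":[0,0,0]},{"dp":[-0.15,-1,0.8],"angular":[0,0,0]},{"dp":[-0.2,-1,0.8],"angular":[0,0,0]},{"dp":[-0.2,-1,0],"angular":[0,0,0]},{"dp":[-0.2,-1,0],"angular":[0,0,0]},{"dp":[-0.2,-1,0],"angular":[0,0,0]},{"dp":[-0.2,-1,0],"angular":[0,0,0]},{"dp":[-0.2,-1,0],"angular":[0,0,0]},{"dp":[-0.1,-1,0],"angular":[0,0,0]},{"dp":[-0.1,-1,0],"angular":[0,0,0]},{"dp":[0,-0.3,0],"angular":[0,0,0]},{"dp":[0,0,0],"angular":[0,0,0]},{"dp":[0,0,0],"angular":[0,0,0]}]'
cat > look.py <<'E'
from h import *
import sys
im,W,P,K=snap("wrist")
Q=W.reshape(-1,3)
for i in range(1,len(sys.argv),2):
  c=np.array([float(sys.argv[i]),float(sys.argv[i+1])])
  for _ in range(2):
    m=np.hypot(*(Q[:,:2]-c).T)<.056
    p=Q[m&(Q[:,2]>.0045)&(Q[:,2]<.0115)][:,:2].astype(np.float32)
    (x,y),r=cv2.minEnclosingCircle(p);c=np.array([x,y])
  print("disc",c.round(4),round(r,4))
  q=Q[m&(Q[:,2]>.014)&(Q[:,2]<.09)]
  if len(q)>20:
    zt=np.percentile(q[:,2],97);t=q[q[:,2]>zt-.012][:,:2].astype(np.float32)
    print("  piece top",zt.round(4),np.round(cv2.minEnclosingCircle(t)[0],4),cv2.minAreaRect(t))
E
python3 look.py .614 -.233 .622 -.085
```

```text
t: 7.7
tcp_pos: [0.6164, -0.2312, 0.1965]
tool_rot: [0.707, 0.707, 0.0, -0.001]
force: [-0.1, 0.2, 0.3]
finger_gap: 0.998
gripper_force: 0.0
disc [ 0.6171 -0.2302] 0.045
  piece top 0.0595 [ 0.6193 -0.2313] ((0.6196523904800415, -0.2310633808374405), (0.02858455292880535, 0.028881831094622612), 0.6215965747833252)
disc [ 0.6245 -0.0827] 0.0448
  piece top 0.0272 [ 0.6264 -0.0832] ((0.6268880367279053, -0.0841134637594223), (0.050622131675481796, 0.017551064491271973), 28.5705509185791)
```

```bash
python3 -m crank '[{"dp":[0.07,0,-0.9],"angular":[0,0,0]},{"dp":[0,0,-0.95],"angular":[0,0,0]},{"dp":[0,0,-0.95],"angular":[0,0,0]},{"dp":[0,0,-0.95],"angular":[0,0,0]},{"dp":[0,0,-0.8],"angular":[0,0,0]},{"dp":[0,0,-0.5],"angular":[0,0,0]},{"dp":[0,0,-0.3],"angular":[0,0,0]},{"dp":[0,0,0],"angular":[0,0,0]},{"dp":[0,0,0],"angular":[0,0,0]}]' 0; python3 -m crank '[{"dp":[0,0,0],"angular":[0,0,0]},{"dp":[0,0,0],"angular":[0,0,0]},{"dp":[0,0,0],"angular":[0,0,0]},{"dp":[0,0,0],"angular":[0,0,0]},{"dp":[0,0,0],"angular":[0,0,0]},{"dp":[0,0,0],"angular":[0,0,0]},{"dp":[0,0,0],"angular":[0,0,0]},{"dp":[0,0,0],"angular":[0,0,0]},{"dp":[0,0,0],"angular":[0,0,0]}]' 1 40
```

```text
t: 8.65
tcp_pos: [0.6194, -0.2324, 0.0371]
tool_rot: [0.707, 0.707, 0.0, 0.001]
force: [0.2, -0.3, -0.0]
finger_gap: 1.0
gripper_force: 0.0
t: 9.55
tcp_pos: [0.6189, -0.2326, 0.0372]
tool_rot: [0.707, 0.707, 0.0, 0.0]
force: [-1.4, 0.0, 5.6]
finger_gap: 0.37
gripper_force: 39.7
```

```bash
python3 -m crank '[{"dp":[0,0,0.4],"angular":[0,0,0]},{"dp":[0,0,0.9],"angular":[0,0,0]},{"dp":[0,0,1],"angular":[0,0,0]},{"dp":[0,0.3,0.7],"angular":[0,0,0]},{"dp":[0,0.7,0],"angular":[0,0,0]},{"dp":[0,1,0],"angular":[0,0,0]},{"dp":[0,1,0],"angular":[0,0,0]},{"dp":[0,1,0],"angular":[0,0,0]},{"dp":[0,1,0],"angular":[0,0,0]},{"dp":[0,1,0],"angular":[0,0,0]},{"dp":[0,1,0],"angular":[0,0,0]},{"dp":[0,1,0],"angular":[0,0,0]},{"dp":[0,1,0],"angular":[0,0,0]},{"dp":[0,1,0],"angular":[0,0,0]},{"dp":[0,1,0],"angular":[0,0,0]},{"dp":[0,1,0],"angular":[0,0,0]},{"dp":[0,1,0],"angular":[0,0,0]},{"dp":[0,1,0],"angular":[0,0,0]},{"dp":[0,1,0],"angular":[0,0,0]},{"dp":[0,0.65,0],"angular":[0,0,0]}]'; python3 -m crank '[{"dp":[0,0,0],"angular":[0,0,0]},{"dp":[0,0,0],"angular":[0,0,0]}]'
```

```text
t: 11.55
tcp_pos: [0.6166, 0.2401, 0.1248]
tool_rot: [0.707, 0.708, -0.001, -0.001]
force: [0.1, -0.6, -0.2]
finger_gap: 0.368
gripper_force: 39.9
t: 11.75
tcp_pos: [0.6177, 0.2373, 0.1254]
tool_rot: [0.707, 0.707, -0.001, -0.0]
force: [0.2, -0.6, -0.1]
finger_gap: 0.368
gripper_force: 39.9
```

```bash
python3 -m crank '[{"dp":[0.03,0,-0.8],"angular":[0,0,0]},{"dp":[0,0,-0.9],"angular":[0,0,0]},{"dp":[0,0,-0.6],"angular":[0,0,0]},{"dp":[0,0,-0.3],"angular":[0,0,0]},{"dp":[0,0,-0.2],"angular":[0,0,0]},{"dp":[0,0,-0.1],"angular":[0,0,0]},{"dp":[0,0,0],"angular":[0,0,0]},{"dp":[0,0,0],"angular":[0,0,0]}]'; python3 -m crank '[{"dp":[0,0,0],"angular":[0,0,0]},{"dp":[0,0,0],"angular":[0,0,0]},{"dp":[0,0,0],"angular":[0,0,0]},{"dp":[0,0,0],"angular":[0,0,0]},{"dp":[0,0,0],"angular":[0,0,0]},{"dp":[0,0,0],"angular":[0,0,0]},{"dp":[0,0,0],"angular":[0,0,0]}]' 0; python3 -m crank '[{"dp":[0,0,0.5],"angular":[0,0,0]},{"dp":[0,0,0.9],"angular":[0,0,0]},{"dp":[0,0,1],"angular":[0,0,0]},{"dp":[0.2,-0.7,1],"angular":[0,0,0]},{"dp":[0.2,-0.9,1],"angular":[0,0,0]},{"dp":[0.4,-1,1],"angular":[0,0,0]},{"dp":[0.4,-1,0],"angular":[0,0,0]},{"dp":[0.4,-1,0],"angular":[0,0,0]},{"dp":[0,-0.2,0],"angular":[0,0,0]},{"dp":[0,0,0],"angular":[0,0,0]},{"dp":[0,0,0],"angular":[0,0,0]}]'; python3 look.py .619 .237 .668 .092
```

```text
t: 12.55
tcp_pos: [0.6202, 0.2372, 0.0401]
tool_rot: [0.707, 0.707, 0.001, 0.0]
force: [0.2, -0.7, -1.0]
finger_gap: 0.368
gripper_force: 39.9
t: 13.25
tcp_pos: [0.6195, 0.2372, 0.0392]
tool_rot: [0.707, 0.707, -0.0, -0.0]
force: [-0.4, -0.3, 0.1]
finger_gap: 1.0
gripper_force: 0.0
t: 14.35
tcp_pos: [0.6669, 0.0939, 0.2015]
tool_rot: [0.707, 0.707, 0.0, -0.0]
force: [-1.1, 0.2, 0.2]
finger_gap: 0.999
gripper_force: 0.0
disc [0.6202 0.2391] 0.0449
  piece top 0.0598 [0.6211 0.2372] ((0.6210760474205017, 0.23301567137241364), (0.018640654161572456, 0.029725942760705948), 89.65760040283203)
disc [0.6689 0.0937] 0.045
  piece top 0.0396 [0.6709 0.0934] ((0.6696224212646484, 0.0932513028383255), (0.056453537195920944, 0.05152193084359169), 78.9324722290039)
```

```bash
python3 -m crank '[{"dp":[0.05,-0.04,-0.9],"angular":[0,0,0]},{"dp":[0,0,-0.95],"angular":[0,0,0]},{"dp":[0,0,-0.95],"angular":[0,0,0]},{"dp":[0,0,-0.95],"angular":[0,0,0]},{"dp":[0,0,-0.9],"angular":[0,0,0]},{"dp":[0,0,-0.6],"angular":[0,0,0]},{"dp":[0,0,-0.35],"angular":[0,0,0]},{"dp":[0,0,0],"angular":[0,0,0]},{"dp":[0,0,0],"angular":[0,0,0]}]' 0; python3 -m crank '[{"dp":[0,0,0],"angular":[0,0,0]},{"dp":[0,0,0],"angular":[0,0,0]},{"dp":[0,0,0],"angular":[0,0,0]},{"dp":[0,0,0],"angular":[0,0,0]},{"dp":[0,0,0],"angular":[0,0,0]},{"dp":[0,0,0],"angular":[0,0,0]},{"dp":[0,0,0],"angular":[0,0,0]},{"dp":[0,0,0],"angular":[0,0,0]}]' 1 40; python3 -m crank '[{"dp":[0,0,0.4],"angular":[0,0,0]},{"dp":[0,0,0.9],"angular":[0,0,0]},{"dp":[0,0,1],"angular":[0,0,0]},{"dp":[0,-0.3,0.7],"angular":[0,0,0]},{"dp":[-0.1,-0.7,0],"angular":[0,0,0]},{"dp":[-0.2,-1,0],"angular":[0,0,0]},{"dp":[-0.2,-1,0],"angular":[0,0,0]},{"dp":[-0.2,-1,0],"angular":[0,0,0]},{"dp":[-0.2,-1,0],"angular":[0,0,0]},{"dp":[-0.2,-1,0],"angular":[0,0,0]},{"dp":[-0.2,-1,0],"angular":[0,0,0]},{"dp":[-0.2,-1,0],"angular":[0,0,0]},{"dp":[-0.2,-1,0],"angular":[0,0,0]},{"dp":[-0.2,-1,0],"angular":[0,0,0]},{"dp":[0,-0.8,0],"angular":[0,0,0]},{"dp":[0,0,0],"angular":[0,0,0]},{"dp":[0,0,0],"angular":[0,0,0]},{"dp":[0,0,0],"angular":[0,0,0]}]'
```

```text
t: 15.3
tcp_pos: [0.6698, 0.0923, 0.034]
tool_rot: [0.707, 0.707, 0.001, 0.001]
force: [-0.2, -0.3, -0.4]
finger_gap: 1.001
gripper_force: 0.0
t: 16.1
tcp_pos: [0.6697, 0.0919, 0.0349]
tool_rot: [0.707, 0.707, 0.001, 0.001]
force: [-0.9, 0.7, 6.0]
finger_gap: 0.567
gripper_force: 40.6
t: 17.9
tcp_pos: [0.6118, -0.2308, 0.1233]
tool_rot: [0.707, 0.707, 0.0, -0.001]
force: [0.8, -0.2, -1.0]
finger_gap: 0.566
gripper_force: 41.6
```

```bash
python3 -m crank '[{"dp":[0.12,0,-0.8],"angular":[0,0,0]},{"dp":[0,0,-0.9],"angular":[0,0,0]},{"dp":[0,0,-0.6],"angular":[0,0,0]},{"dp":[0,0,-0.3],"angular":[0,0,0]},{"dp":[0,0,-0.2],"angular":[0,0,0]},{"dp":[0,0,-0.1],"angular":[0,0,0]},{"dp":[0,0,0],"angular":[0,0,0]},{"dp":[0,0,0],"angular":[0,0,0]}]'; python3 -m crank '[{"dp":[0,0,0],"angular":[0,0,0]},{"dp":[0,0,0],"angular":[0,0,0]},{"dp":[0,0,0],"angular":[0,0,0]},{"dp":[0,0,0],"angular":[0,0,0]},{"dp":[0,0,0],"angular":[0,0,0]},{"dp":[0,0,0],"angular":[0,0,0]},{"dp":[0,0,0],"angular":[0,0,0]}]' 0; python3 -m crank '[{"dp":[0,0,0.5],"angular":[0,0,0]},{"dp":[0,0,0.9],"angular":[0,0,0]},{"dp":[0,0,1],"angular":[0,0,0]},{"dp":[0.03,0.6,1],"angular":[0,0,-7.5]},{"dp":[0.05,0.8,1],"angular":[0,0,-7.5]},{"dp":[0.05,0.8,1],"angular":[0,0,-7.5]},{"dp":[0.05,0.8,0],"angular":[0,0,-7.5]},{"dp":[0.05,0.8,0],"angular":[0,0,-7.5]},{"dp":[0.05,0.6,0],"angular":[0,0,-7.5]},{"dp":[0.05,0.5,0],"angular":[0,0,-7.5]},{"dp":[0,0,0],"angular":[0,0,-7.5]},{"dp":[0,0,0],"angular":[0,0,0]},{"dp":[0,0,0],"angular":[0,0,0]}]'; python3 look.py .616 -.232 .624 -.084; python3 -c "
from h import *
cv2.imwrite('pics/d.png',snap('wrist')[0])"
```

```text
t: 18.7
tcp_pos: [0.6162, -0.2323, 0.0371]
tool_rot: [0.707, 0.707, 0.0, 0.001]
force: [-0.5, 0.2, -1.4]
finger_gap: 0.57
gripper_force: 41.6
t: 19.4
tcp_pos: [0.6156, -0.232, 0.0362]
tool_rot: [0.707, 0.707, -0.0, -0.0]
force: [-0.7, 0.2, -0.1]
finger_gap: 1.003
gripper_force: 0.0
t: 20.7
tcp_pos: [0.6257, -0.0851, 0.1991]
tool_rot: [0.966, 0.26, 0.0, 0.0]
force: [0.1, 0.6, -0.9]
finger_gap: 1.006
gripper_force: 0.0
disc [ 0.6174 -0.23  ] 0.045
  piece top 0.0392 [ 0.6185 -0.2307] ((0.6253886222839355, -0.2282514125108719), (0.036164265125989914, 0.05952904745936394), 21.432605743408203)
disc [ 0.6245 -0.082 ] 0.045
  piece top 0.0269 [ 0.6276 -0.0805] ((0.6288179159164429, -0.08249452710151672), (0.0543072372674942, 0.018634963780641556), 31.297258377075195)
```

View pics/d.png

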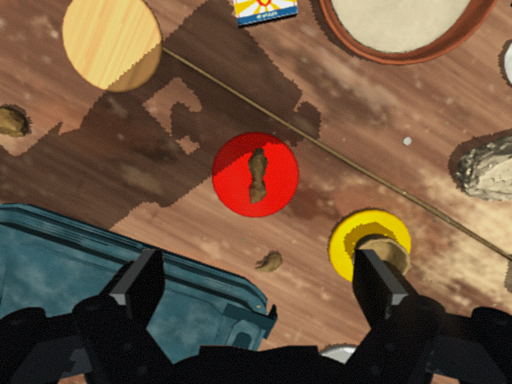

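Red disc with the twist (≈258,175) lines up vertically between the fingers; low cup stands on yellow (≈375,250).

```bash
python3 -m crank '[{"dp":[0.04,0.03,-0.9],"angular":[0,0,0]},{"dp":[0,0,-0.95],"angular":[0,0,0]},{"dp":[0,0,-0.95],"angular":[0,0,0]},{"dp":[0,0,-0.95],"angular":[0,0,0]},{"dp":[0,0,-0.9],"angular":[0,0,0]},{"dp":[0,0,-0.65],"angular":[0,0,0]},{"dp":[0,0,-0.4],"angular":[0,0,0]},{"dp":[0,0,0],"angular":[0,0,0]},{"dp":[0,0,0],"angular":[0,0,0]}]' 0.5; python3 -m crank '[{"dp":[0,0,0],"angular":[0,0,0]},{"dp":[0,0,0],"angular":[0,0,0]},{"dp":[0,0,0],"angular":[0,0,0]},{"dp":[0,0,0],"angular":[0,0,0]},{"dp":[0,0,0],"angular":[0,0,0]},{"dp":[0,0,0],"angular":[0,0,0]},{"dp":[0,0,0],"angular":[0,0,0]}]' 1 40
```

```text
t: 21.7
tcp_pos: [0.6273, -0.0845, 0.0277]
tool_rot: [0.966, 0.258, 0.0, 0.0]
force: [0.4, 0.7, -0.5]
finger_gap: 0.501
gripper_force: 0.0
t: 22.4
tcp_pos: [0.6277, -0.0844, 0.0287]
tool_rot: [0.966, 0.258, 0.001, 0.001]
force: [-0.2, 0.4, 5.5]
finger_gap: 0.203
gripper_force: 39.4
```

```bash
python3 -m crank '[{"dp":[0,0,0.4],"angular":[0,0,0]},{"dp":[0,0,0.8],"angular":[0,0,0]},{"dp":[0,0,0.8],"angular":[0,0,0]},{"dp":[0.15,0.6,0],"angular":[0,0,0]},{"dp":[0.2,0.9,0],"angular":[0,0,0]},{"dp":[0.2,0.9,0],"angular":[0,0,0]},{"dp":[0.2,0.9,0],"angular":[0,0,0]},{"dp":[0.2,0.9,0],"angular":[0,0,0]},{"dp":[0.2,0.9,0],"angular":[0,0,0]},{"dp":[0.2,0.8,0],"angular":[0,0,0]},{"dp":[0,0,0],"angular":[0,0,0]},{"dp":[0,0,0],"angular":[0,0,0]},{"dp":[0,0,0],"angular":[0,0,0]}]';  python3 -c "
from h import *
cv2.imwrite('pics/e.png',snap('wrist')[0])"
```

```text
t: 23.7
tcp_pos: [0.6666, 0.0925, 0.0868]
tool_rot: [0.966, 0.258, -0.001, -0.0]
force: [-0.6, -0.6, -0.3]
finger_gap: 0.2
gripper_force: 39.2
```

View pics/e.png

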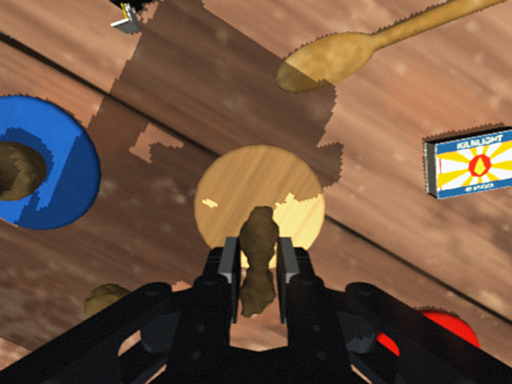

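Twist is held level (≈258,260) above the wood disc. Lower, release, and go above the footed cup.

```bash
python3 -m crank '[{"dp":[0.03,0,-0.7],"angular":[0,0,0]},{"dp":[0,0,-0.6],"angular":[0,0,0]},{"dp":[0,0,-0.3],"angular":[0,0,0]},{"dp":[0,0,-0.2],"angular":[0,0,0]},{"dp":[0,0,-0.1],"angular":[0,0,0]},{"dp":[0,0,0],"angular":[0,0,0]},{"dp":[0,0,0],"angular":[0,0,0]}]'; python3 -m crank '[{"dp":[0,0,0],"angular":[0,0,0]},{"dp":[0,0,0],"angular":[0,0,0]},{"dp":[0,0,0],"angular":[0,0,0]},{"dp":[0,0,0],"angular":[0,0,0]}]' 0.5; python3 -m crank '[{"dp":[0,0,0.5],"angular":[0,0,0]},{"dp":[0,0,1],"angular":[0,0,0]},{"dp":[0,0,1],"angular":[0,0,0]},{"dp":[-0.3,-0.6,1],"angular":[0,0,0]},{"dp":[-0.5,-0.9,1],"angular":[0,0,5]},{"dp":[-0.5,-1,1],"angular":[0,0,5]},{"dp":[-0.5,-1,0],"angular":[0,0,5]},{"dp":[-0.5,-1,0],"angular":[0,0,5]},{"dp":[-0.5,-1,0],"angular":[0,0,5]},{"dp":[-0.5,-1,0],"angular":[0,0,5]},{"dp":[-0.5,-1,0],"angular":[0,0,5]},{"dp":[-0.5,-1,0],"angular":[0,0,5]},{"dp":[-0.5,-1,0],"angular":[0,0,5]},{"dp":[-0.5,-1,0],"angular":[0,0,5]},{"dp":[-0.5,-1,0],"angular":[0,0,5]},{"dp":[-0.5,-1,0],"angular":[0,0,5]},{"dp":[-0.8,-0.7,0],"angular":[0,0,0]},{"dp":[0,0,0],"angular":[0,0,0]},{"dp":[0,0,0],"angular":[0,0,0]},{"dp":[0,0,0],"angular":[0,0,0]}]' 0; python3 look.py .455 -.306
```

```text
t: 24.45
tcp_pos: [0.6687, 0.0928, 0.0309]
tool_rot: [0.966, 0.258, 0.001, 0.0]
force: [-0.6, -0.7, -0.8]
finger_gap: 0.205
gripper_force: 39.2
t: 24.85
tcp_pos: [0.6683, 0.0929, 0.0304]
tool_rot: [0.966, 0.258, 0.0, 0.0]
force: [-0.1, -0.4, 0.8]
finger_gap: 0.495
gripper_force: 0.0
t: 26.85
tcp_pos: [0.4557, -0.3026, 0.1958]
tool_rot: [0.707, 0.707, 0.0, 0.0]
force: [0.4, 0.5, 0.0]
finger_gap: 0.999
gripper_force: 0.0
disc [ 0.4576 -0.3044] 0.0448
  piece top 0.0763 [ 0.4581 -0.3012] ((0.4591107666492462, -0.30091723799705505), (0.051382921636104584, 0.05449945479631424), 8.325594902038574)
```

```bash
python3 -m crank '[{"dp":[0.03,0.03,-0.9],"angular":[0,0,0]},{"dp":[0,0,-0.95],"angular":[0,0,0]},{"dp":[0,0,-0.95],"angular":[0,0,0]},{"dp":[0,0,-0.8],"angular":[0,0,0]},{"dp":[0,0,-0.6],"angular":[0,0,0]},{"dp":[0,0,-0.45],"angular":[0,0,0]},{"dp":[0,0,0],"angular":[0,0,0]},{"dp":[0,0,0],"angular":[0,0,0]}]' 0; python3 -m crank '[{"dp":[0,0,0],"angular":[0,0,0]},{"dp":[0,0,0],"angular":[0,0,0]},{"dp":[0,0,0],"angular":[0,0,0]},{"dp":[0,0,0],"angular":[0,0,0]},{"dp":[0,0,0],"angular":[0,0,0]},{"dp":[0,0,0],"angular":[0,0,0]},{"dp":[0,0,0],"angular":[0,0,0]},{"dp":[0,0,0],"angular":[0,0,0]}]' 1 40; python3 -m crank '[{"dp":[0,0,0.3],"angular":[0,0,0]},{"dp":[0,0,0.6],"angular":[0,0,0]},{"dp":[0,0,0.9],"angular":[0,0,0]},{"dp":[0,0,0.9],"angular":[0,0,0]},{"dp":[0,0,0],"angular":[0,0,0]},{"dp":[0,0,0],"angular":[0,0,0]}]'; python3 -c "
from h import *
a=snap('wrist')[0];b=snap('side')[0][150:330,130:370]
cv2.imwrite('pics/f.png',cv2.resize(np.hstack([a,cv2.resize(b,(512,384))]),(800,300)))"
```

```text
t: 27.7
tcp_pos: [0.4566, -0.302, 0.056]
tool_rot: [0.707, 0.707, -0.0, 0.0]
force: [0.0, 0.5, 0.0]
finger_gap: 0.999
gripper_force: 0.0
t: 28.5
tcp_pos: [0.4564, -0.3028, 0.0568]
tool_rot: [0.707, 0.707, -0.0, 0.001]
force: [0.2, 0.8, 6.6]
finger_gap: 0.579
gripper_force: 40.8
t: 29.1
tcp_pos: [0.456, -0.3022, 0.1372]
tool_rot: [0.707, 0.707, 0.0, 0.0]
force: [-0.5, 0.2, -1.1]
finger_gap: 0.576
gripper_force: 41.9
```

View pics/f.png

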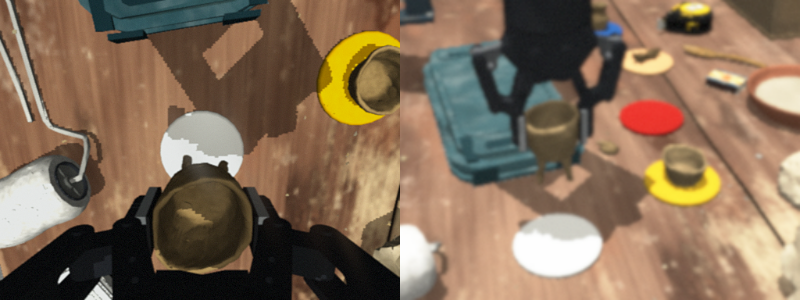

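The footed cup is held level (left ≈203,220; right ≈552,130); yellow and wood pieces stand well. On to red.

```bash
python3 -m crank '[{"dp":[0.35,0.45,0],"angular":[0,0,0]},{"dp":[0.6,0.8,0],"angular":[0,0,0]},{"dp":[0.6,0.8,0],"angular":[0,0,0]},{"dp":[0.7,0.9,0],"angular":[0,0,0]},{"dp":[0.7,0.9,0],"angular":[0,0,0]},{"dp":[0.7,0.9,0],"angular":[0,0,0]},{"dp":[0.7,0.9,0],"angular":[0,0,0]},{"dp":[0.7,0.9,0],"angular":[0,0,0]},{"dp":[0.53,0.72,0],"angular":[0,0,0]},{"dp":[0,0,0],"angular":[0,0,0]},{"dp":[0,0,0],"angular":[0,0,0]},{"dp":[0,0,0],"angular":[0,0,0]}]'; python3 -m crank '[{"dp":[0,0,-0.8],"angular":[0,0,0]},{"dp":[0,0,-0.8],"angular":[0,0,0]},{"dp":[0,0,-0.5],"angular":[0,0,0]},{"dp":[0,0,-0.3],"angular":[0,0,0]},{"dp":[0,0,-0.1],"angular":[0,0,0]},{"dp":[0,0,0],"angular":[0,0,0]},{"dp":[0,0,0],"angular":[0,0,0]}]'
```

```text
t: 30.4
tcp_pos: [0.6222, -0.0846, 0.1355]
tool_rot: [0.708, 0.707, -0.001, -0.001]
force: [-0.2, -0.2, -2.1]
finger_gap: 0.571
gripper_force: 41.9
t: 31.1
tcp_pos: [0.6241, -0.0844, 0.0626]
tool_rot: [0.707, 0.707, 0.0, 0.001]
force: [-0.5, -0.5, -1.9]
finger_gap: 0.574
gripper_force: 41.9
```

```bash
python3 -m crank '[{"dp":[0,0,-0.1],"angular":[0,0,0]},{"dp":[0,0,-0.05],"angular":[0,0,0]},{"dp":[0,0,0],"angular":[0,0,0]},{"dp":[0,0,0],"angular":[0,0,0]}]'; python3 -m crank '[{"dp":[0,0,0],"angular":[0,0,0]},{"dp":[0,0,0],"angular":[0,0,0]},{"dp":[0,0,0],"angular":[0,0,0]},{"dp":[0,0,0],"angular":[0,0,0]},{"dp":[0,0,0],"angular":[0,0,0]},{"dp":[0,0,0],"angular":[0,0,0]},{"dp":[0,0,0],"angular":[0,0,0]}]' 0; python3 -m crank '[{"dp":[0,0,0.5],"angular":[0,0,0]},{"dp":[0,0,0.9],"angular":[0,0,0]},{"dp":[0,0,1],"angular":[0,0,0]},{"dp":[0,0,1],"angular":[0,0,0]},{"dp":[0.1,0.5,1],"angular":[0,0,-7.5]},{"dp":[0.2,0.8,0.3],"angular":[0,0,-7.5]},{"dp":[0.2,0.8,0],"angular":[0,0,-7.5]},{"dp":[0.2,0.8,0],"angular":[0,0,-7.5]},{"dp":[0.2,0.8,0],"angular":[0,0,-7.5]},{"dp":[0.2,0.8,0],"angular":[0,0,-7.5]},{"dp":[0.2,0.8,0],"angular":[0,0,-7.5]},{"dp":[0.15,0.6,0],"angular":[0,0,-7.5]},{"dp":[0,0,0],"angular":[0,0,0]},{"dp":[0,0,0],"angular":[0,0,0]},{"dp":[0,0,0],"angular":[0,0,0]}]'; python3 look.py .668 .092
```

```text
t: 31.5
tcp_pos: [0.6235, -0.0841, 0.0573]
tool_rot: [0.707, 0.707, 0.0, 0.0]
force: [-0.8, 0.6, -1.9]
finger_gap: 0.574
gripper_force: 41.9
t: 32.2
tcp_pos: [0.6235, -0.0842, 0.0572]
tool_rot: [0.707, 0.707, 0.0, 0.0]
force: [0.6, -0.4, -0.3]
finger_gap: 1.0
gripper_force: 0.0
t: 33.7
tcp_pos: [0.6668, 0.0919, 0.1986]
tool_rot: [0.966, 0.259, -0.0, 0.0]
force: [0.5, 0.6, 0.5]
finger_gap: 1.001
gripper_force: 0.0
disc [0.6689 0.0935] 0.0451
  piece top 0.0267 [0.6692 0.0958] ((0.6702080368995667, 0.09403713047504425), (0.05425000563263893, 0.01853058859705925), 29.603778839111328)
```

```bash
python3 -m crank '[{"dp":[0.05,0.03,-0.9],"angular":[0,0,0]},{"dp":[0,0,-0.95],"angular":[0,0,0]},{"dp":[0,0,-0.95],"angular":[0,0,0]},{"dp":[0,0,-0.95],"angular":[0,0,0]},{"dp":[0,0,-0.9],"angular":[0,0,0]},{"dp":[0,0,-0.65],"angular":[0,0,0]},{"dp":[0,0,-0.35],"angular":[0,0,0]},{"dp":[0,0,0],"angular":[0,0,0]},{"dp":[0,0,0],"angular":[0,0,0]}]' 0.5; python3 -m crank '[{"dp":[0,0,0],"angular":[0,0,0]},{"dp":[0,0,0],"angular":[0,0,0]},{"dp":[0,0,0],"angular":[0,0,0]},{"dp":[0,0,0],"angular":[0,0,0]},{"dp":[0,0,0],"angular":[0,0,0]},{"dp":[0,0,0],"angular":[0,0,0]},{"dp":[0,0,0],"angular":[0,0,0]}]' 1 40;  python3 -m crank '[{"dp":[0,0,0.4],"angular":[0,0,0]},{"dp":[0,0,0.9],"angular":[0,0,0]},{"dp":[0,0,1],"angular":[0,0,0]},{"dp":[0,0,1],"angular":[0,0,0]},{"dp":[-0.25,-0.5,1],"angular":[0,0,0]},{"dp":[-0.5,-0.9,0.4],"angular":[0,0,0]},{"dp":[-0.5,-1,0],"angular":[0,0,0]},{"dp":[-0.5,-1,0],"angular":[0,0,0]},{"dp":[-0.5,-1,0],"angular":[0,0,0]},{"dp":[-0.5,-1,0],"angular":[0,0,0]},{"dp":[-0.5,-1,0],"angular":[0,0,0]},{"dp":[-0.5,-1,0],"angular":[0,0,0]},{"dp":[-0.5,-1,0],"angular":[0,0,0]},{"dp":[-0.5,-1,0],"angular":[0,0,0]},{"dp":[-0.5,-1,0],"angular":[0,0,0]},{"dp":[-0.6,-1,0],"angular":[0,0,0]},{"dp":[-0.6,-1,0],"angular":[0,0,0]},{"dp":[-0.63,-0.85,0],"angular":[0,0,0]},{"dp":[0,0,0],"angular":[0,0,0]},{"dp":[0,0,0],"angular":[0,0,0]}]'; python3 -m crank '[{"dp":[0,0,0],"angular":[0,0,0]}]'
```

```text
t: 34.65
tcp_pos: [0.6691, 0.0932, 0.0294]
tool_rot: [0.966, 0.258, 0.001, 0.0]
force: [0.3, -0.1, 0.3]
finger_gap: 0.497
gripper_force: 0.0
t: 35.35
tcp_pos: [0.6695, 0.0937, 0.0304]
tool_rot: [0.966, 0.259, 0.001, 0.0]
force: [-1.2, -1.5, 6.5]
finger_gap: 0.197
gripper_force: 39.6
t: 37.35
tcp_pos: [0.4557, -0.304, 0.1701]
tool_rot: [0.966, 0.257, 0.0, -0.0]
force: [1.0, 0.0, 0.1]
finger_gap: 0.199
gripper_force: 39.2
t: 37.45
tcp_pos: [0.4563, -0.3028, 0.1699]
tool_rot: [0.966, 0.259, 0.0, -0.0]
force: [1.3, 0.3, -1.3]
finger_gap: 0.195
gripper_force: 39.2
```

```bash
python3 -m crank '[{"dp":[0,-0.08,-0.8],"angular":[0,0,0]},{"dp":[0,0,-0.95],"angular":[0,0,0]},{"dp":[0,0,-0.95],"angular":[0,0,0]},{"dp":[0,0,-0.9],"angular":[0,0,0]},{"dp":[0,0,-0.6],"angular":[0,0,0]},{"dp":[0,0,-0.25],"angular":[0,0,0]},{"dp":[0,0,-0.15],"angular":[0,0,0]},{"dp":[0,0,0],"angular":[0,0,0]},{"dp":[0,0,0],"angular":[0,0,0]}]'
```

```text
t: 38.35
tcp_pos: [0.4567, -0.3063, 0.0325]
tool_rot: [0.966, 0.259, 0.0, 0.001]
force: [-0.1, -0.5, -0.2]
finger_gap: 0.198
gripper_force: 39.2
```

```bash
python3 -m crank '[{"dp":[0,0,-0.05],"angular":[0,0,0]},{"dp":[0,0,0],"angular":[0,0,0]},{"dp":[0,0,0],"angular":[0,0,0]}]'; python3 -m crank '[{"dp":[0,0,0],"angular":[0,0,0]},{"dp":[0,0,0],"angular":[0,0,0]},{"dp":[0,0,0],"angular":[0,0,0]},{"dp":[0,0,0],"angular":[0,0,0]}]' 0.5; python3 -m crank '[{"dp":[0,0,0.5],"angular":[0,0,0]},{"dp":[0,0,0.9],"angular":[0,0,0]},{"dp":[0,0,1],"angular":[0,0,0]},{"dp":[0,0,1],"angular":[0,0,0]},{"dp":[0,0,1],"angular":[0,0,0]},{"dp":[0,0,1],"angular":[0,0,0]},{"dp":[0,0,0],"angular":[0,0,0]},{"dp":[0,0,0],"angular":[0,0,0]}]'; python3 look.py .456 -.306; python3 -c "
from h import *
for n in('scene','side'):
  im,W,P,K=snap(n); np.savez('/tmp/%s.npz'%n,im=im,W=W,P=P,K=K)
  cv2.imwrite('pics/g_%s.png'%n,im)
"; sed -i '/^# other/,$d' loc.py; python3 loc.py
```

```text
t: 38.65
tcp_pos: [0.4562, -0.3064, 0.0307]
tool_rot: [0.966, 0.258, 0.0, 0.0]
force: [-1.0, 0.5, -0.1]
finger_gap: 0.198
gripper_force: 39.2
t: 39.05
tcp_pos: [0.456, -0.3061, 0.0302]
tool_rot: [0.966, 0.258, -0.0, -0.0]
force: [0.5, -0.5, -0.3]
finger_gap: 0.502
gripper_force: 0.0
t: 39.85
tcp_pos: [0.4561, -0.3061, 0.1927]
tool_rot: [0.966, 0.258, 0.0, 0.001]
force: [-0.4, 0.5, 0.0]
finger_gap: 0.498
gripper_force: 0.0
disc [ 0.4574 -0.3048] 0.045
  piece top 0.0269 [ 0.4559 -0.3045] ((0.45669957995414734, -0.3057748079299927), (0.053731244057416916, 0.018277524039149284), 29.52523422241211)
blue scene [0.6143 0.2351] 0.0453 347 top 0.057 [0.6166 0.238 ] 0.0185 ((0.6162142753601074, 0.2343410700559616), (0.03338992968201637, 0.032440170645713806), 1.9060946702957153)
blue side [0.6434 0.225 ] 0.0345 65 
wood scene [0.6646 0.0896] 0.0449 524 
wood side [0.6687 0.0904] 0.0454 279 
red scene [ 0.6163 -0.0844] 0.0437 380 top 0.0751 [ 0.6205 -0.0853] 0.0298 ((0.6215905547142029, -0.08585286140441895), (0.05203365534543991, 0.05280066281557083), 4.450576305389404)
red side [ 0.6237 -0.0
[... 200 characters left out ...]
01 top 0.0385 [ 0.6105 -0.2331] 0.0282 ((0.6108019351959229, -0.2321837991476059), (0.05004486069083214, 0.051843613386154175), 24.425283432006836)
yellow side [ 0.6159 -0.2334] 0.0452 667 top 0.0384 [ 0.6164 -0.2326] 0.0299 ((0.6167802810668945, -0.23356084525585175), (0.05693572014570236, 0.05014872923493385), 83.58839416503906)
white scene [ 0.4539 -0.3073] 0.0453 1427 top 0.5063 [ 0.454  -0.3073] 0.053 ((0.45055654644966125, -0.31337568163871765), (0.09140016883611679, 0.09429334104061127), 68.4117202758789)
white side [ 0.4562 -0.3061] 0.0455 1269 top 0.4457 [ 0.4695 -0.3196] 0.0494 ((0.4571108818054199, -0.3138166666030884), (0.09118717908859253, 0.09387693554162979), 75.6417007446289)
```

View pics/g_side.png

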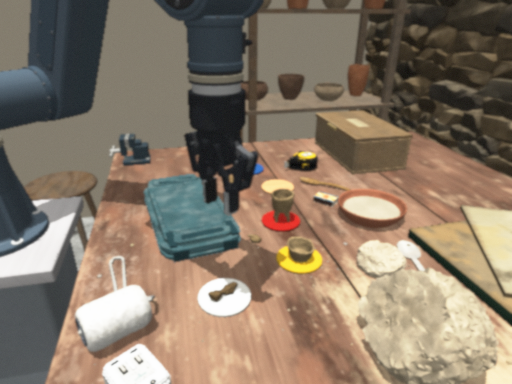

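The side view shows the twist on white (225,293), the low cup on yellow (300,250) and the footed cup on red (283,205). The wood disc (277,187) is bare. The gripper hides the vase, but the scene camera puts it on blue. All pieces measure within a few mm of their disc centres.

```bash
python3 -c "
from h import *
print(order.sign_off())"
```

```text
the job is handed in; nothing more can be done
None
```

I handed the job in at about 40 s with the vase on blue, the footed cup on red, the low cup on yellow and the twist on white, each upright, released and within a few mm of centre by the cameras; the wood disc is empty, and sign-off returned no verdict.

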